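# Hold a wine-tap gland stack compressed in its spring fixture

## Task

I am assembling a wine-tap gland: thread the brass ring down the fixture's post until it lies flat on the white spring seat, then thread the black sleeve (red collar on top) down onto the ring. Push the sleeve down against the spring until the housing's rim stands in the green band of the seat, 8 mm of travel, keep it there for at least three seconds, and finish while still holding it down like that so that I can slip the locking clip in. Leave the drinking glass, the wooden stopper and the cork beside the work where they are.

Things in the scene. Friction and masses are not known exactly. Their poses are not given: they have to be found in the camera images.
- fixture: Fixture, screwed down: light grey round flange (110 mm across, 12 mm thick), dark steel housing tube (80 mm across, rim 40 mm above the table), in its middle a fixed steel post 18 mm in diameter, coned over its last 8 mm, tip 90 mm above the table. A red-ended pin sticks out sideways, 68 mm from the axis, 27 mm up (not used). Origin: on the axis at table height; z up.
- seat_top (a point): Centre of the flat top of the white spring seat (60 mm across) round the post; 56 mm above the table, 16 mm above the housing's rim, when not pressed; z up. It sinks with the seat. A green band runs round the seat's side, 6 to 10 mm below its top: the housing's rim stands in the band when the seat is 6 to 10 mm down.
- seat (a joint): Travel of the spring seat in m: 0 up (at rest), grows as it is pressed down, 0.016 at the stop. The spring takes 3.6 N to start and 1.2 N more per mm (13 N at 0.008) and pushes it back up when let go.
- brass_ring: Loose brass ring lying flat, 52 mm outside diameter, 23 mm bore, 14 mm high, about 80 g. Origin: centre of its underside; z is its axis. Goes on the post first.
- brass_ring_mid (a point): Centre of the brass ring, at half its height (7 mm).
- sleeve: Loose black sleeve standing upright, 60 mm high, 38 mm outside diameter up to 52 mm, a red collar 41 mm across on the top 8 mm, 23 mm bore right through, about 120 g. Origin: centre of its lower end; z is its axis, up. Goes on the post second, on top of the brass ring. The post's tip stays inside it.
- glass: Bystander: clear drinking glass standing upright, 67 mm across, 91 mm high; origin: centre of its underside.
- stopper: Bystander: bottle stopper standing on its round wooden head, 33 mm across, 46 mm high; origin: centre of its underside.
- cork: Bystander: wine cork lying on its side, 24 x 44 x 24 mm; origin: centre of its underside.

How it is judged:
On the way, in this order (a step that is already met when the one before it is completed fails the run):
1. the brass ring lies flat on the spring seat, round the post (z of brass_ring_mid in the frame of seat_top between 0.0045 and 0.0095 m and horizontal distance between brass_ring_mid and seat_top below 0.005 m and angle between the z axis of brass_ring and the z axis of seat_top, either way round below 0.1 rad), for 0.2 s.
2. the sleeve stands on the ring, round the post (all of step 1 and z of sleeve in the frame of seat_top between 0.0115 and 0.0165 m and horizontal distance between sleeve and seat_top below 0.005 m and angle between sleeve's own z axis and vertical below 0.1 rad), for 0.1 s.
3. the fingers keep the sleeve and seat pressed down about 8 mm for three seconds (all of step 2 and value of joint seat between 0.0055 and 0.0105 m and contact force between the fingers and sleeve above 2 N), for 2.7 s.
At the end, for the whole second after the job is handed in: The fingers hold the sleeve (over 2 N) so that the spring seat is 5.5 to 10.5 mm down and still; the brass ring lies flat on the seat (within 2.5 mm) and the upright sleeve on the ring (within 2.5 mm), both round the post (within 5 mm of its axis, within 0.1 rad of upright) (all of step 3 and velocity of joint seat between -0.01 and 0.01 m/s); the arm keeps its last pose, push and grip.
It fails at once if the glass is moved more than 30 mm or tipped (distance of glass from where it was at the start of the episode above 0.03 m or angle between glass's own z axis and vertical above 0.5 rad).
It fails at once if the stopper is moved more than 30 mm or tipped (distance of stopper from where it was at the start of the episode above 0.03 m or angle between stopper's own z axis and vertical above 0.5 rad).
It fails at once if the cork is moved more than 30 mm or tipped (distance of cork from where it was at the start of the episode above 0.03 m or angle between cork's own z axis and vertical above 0.5 rad).
It also fails if it takes over 58 s, if anything falls off the work surface, if the arm or the gripper's body presses on something with over 40 N, if the wrist force passes 120 N, or if a joint passes its speed limit or range.

## Robot

A 7-joint arm with a two-finger parallel gripper is mounted at the origin on the work surface; the furniture and walls round the work are solid. World frame = base frame: x ahead of the robot, y to its left, z up, the work surface at z = 0. Lengths are in m, angles in rad, forces in N, time in s.
With the tool pointing down it reaches from about 0.4 to 0.925 m from the base axis. Payload 4.1 kg.
Tool frame: the origin (TCP) lies midway between the tips of the shut fingers; the grasp point (between the pads) lies 19 mm behind it; z points along the fingers, y is the line along which they close (so a half turn about z gives the same grasp; the last joint's range is limited). The gripper opens to 85 mm and grips with 20 to 120 N. Pads are 22 mm wide; open, the fingers measure 114 mm over their backs; the gripper's body (76 mm by 85 mm) begins 54 mm behind the grasp point. The pads swing forward as they close: fully open they stand 13 mm farther back than shut.
Start: joints at [-1.265, 0.398, 0.045, 1.537, -0.019, 1.207, -0.051], TCP at [0.256, 0.598, 0.198] pointing down, gripper open.
Joint ranges: [-2.82, 2.82], [-0.49, 2.23], [-1.37, 1.46], [0, 2.46], [-1.36, 4.5], [0.23, 2], [-2.94, 2.94]. Speed limits (rad/s): [2.57, 2.57, 3.14, 3.14, 3.14, 3.14, 3.14].

## Interface

Orientations are given as a rotation vector (axis times angle).
In Python, from station import manip, cams, order gives the robot as it stands.
- The arm moves only by the tool carry_out, never from a script. Its argument "increments" is text: rows parted by semicolons, each of 5 numbers parted by spaces: the shift along the tool's x, y, z each as a share of 0.5 m, from -1 to 1, then the turn about the tool's z as a share of 2 rad, from -1 to 1, then the finger opening in mm, from 0 to 85.4. In form: dx dy dz turn claw; .... A call has 1 to 5 rows; each row shifts and turns the commanded pose from where the row before left it, along the tool's axes as they then stand; what a row does not reach is not made up. A row lasts 1/10 s, in which the tool goes at most 50 mm and 8.59 degrees, less where a joint would pass 70% of its speed; a pose out of reach is approached as far as the arm can. A call with a number of a shift or a turn outside -1 to 1 is refused whole. A call with a gripper value outside its range is refused whole. The fingers move at their own pace and stop on an object; "grip_force" is the grip in N (left out, the last holds). Time passes only in rows, so rows that do not move let the fingers close. It gives the time, the measured TCP pose, the force, the opening and the grip force at its end, in the units of the state.
- manip.get_state(): the state, without advancing time (a new reading comes with each control period).
- cams.snapshot(name): name is "side" or "top" or "wrist"; returns a dict with "pixels" (384x512x3 uint8, red, green, blue), "fovy" (degrees; the focal length in pixels is half the picture's height over the tangent of half this angle, whatever the lens; pixels are square), "cx", "cy" (the principal point, pixels), "T" (4x4, takes a point from camera to world coordinates). Camera axes: x right, y up, looking along -z (the intrinsics and any distortion apply to the point x, -y, -z); pixel columns grow to the right and rows downward; lengths in m; the calibration is good to about 2 mm. A picture is of the moment at which its call begins. There is no depth.
- order.finish_job(): hands the job in; it is judged then, once.
Trained networks look in the newest picture that a camera, given by its name, has taken for a name from the list of things; names that differ only in an ending like _2 or _b are one class to them, and where a whole thing is asked for, a point or a joint stands for the part that bears it (a point fixed in the world has none). Each returns a list of dicts, best first, with "conf" (0 to 1); they miss things now and then, are a little off and sometimes report something else, mostly with a low value. They report only what shows in the picture. A call takes as long as a camera call.
- cams.search_frame(camera, label): "extent" ([left, top, right, bottom] in pixels, round what is visible of it).
- cams.spot_point(camera, label): "at" ([column, row] in pixels: a listed point, or the origin of a listed thing).
The state is a dict: "t": time; "qpos": joint angles; "dq": joint speeds; "effort": joint torques, N m; "tcp_pos": TCP position; "eef_rot": TCP orientation; "ft_force": force on the tool from outside, world axes, zero at the start; "moment": the same for the moment, N m; "width": finger opening in m; "grip_force": force on a finger pad.
Only numpy, scipy, OpenCV 4.12 (cv2) and the standard library are available. Lean on these libraries where they do the work, as an engineer would, in place of code of your own. Each camera call takes 0.05 s, during which the arm holds its last target. There are 200 camera calls.

## Working session

There is one attempt and no reset: what is moved stays moved. The work goes in short steps, Python scripts to look and compute and a tool call to move; the robot and the scene stay as the last step left them, time stands still between calls to the robot, and variables do not carry over. Pictures are saved under pics/ and viewed, at most 10 in all, crops included, and the job is handed in when it is done.

Besides the shell and the picture viewer there is one more tool, called after "Request:" as name(argument=value, ...), one argument or row to a line, values as JSON. carry_out: Moves the arm, as the interface text tells. Shift numbers are shares of 0.5 m and turn numbers shares of 2 rad, none past 1 either way. Its arguments: {"type":"object","properties":{"increments":{"type":"string"},"grip_force":{"type":"number"}},"required":["increments"]}

```bash
mkdir -p pics; cat > h.py <<'E'
import numpy as np, cv2
from station import manip, cams, order
def ray(s,px):
    f=192/np.tan(np.radians(s['fovy'])/2)
    d=np.array([(px[0]-s['cx'])/f,-(px[1]-s['cy'])/f,-1]); T=np.array(s['T'])
    d=T[:3,:3]@d; return T[:3,3],d/np.linalg.norm(d)
def onplane(s,px,z):
    o,d=ray(s,px); return o+d*(z-o[2])/d[2]
def tri(rs):
    A=sum(np.eye(3)-np.outer(d,d) for o,d in rs); b=sum((np.eye(3)-np.outer(d,d))@o for o,d in rs)
    return np.linalg.solve(A,b)
def proj(s,p):
    f=192/np.tan(np.radians(s['fovy'])/2); T=np.array(s['T'])
    q=T[:3,:3].T@(np.array(p)-T[:3,3]); return s['cx']+f*q[0]/-q[2], s['cy']-f*q[1]/-q[2]
E
python3 - <<'E'
from h import *
np.set_printoptions(precision=4,suppress=True)
S={}
for c in('side','top'):
    s=cams.snapshot(c);S[c]=s; cv2.imwrite(f'pics/{c}0.png',s['pixels'][:,:,::-1])
    print(c,{k:v for k,v in s.items() if k not in('pixels','T')},np.array(s['T']))
names=dict(fixture=0,seat_top=.056,brass_ring=0,brass_ring_mid=.007,sleeve=0,glass=0,stopper=0,cork=0)
for n,z in names.items():
    for c in S:
        for r in cams.spot_point(c,n)[:2]: print(n,c,r['at'],round(r['conf'],2),onplane(S[c],r['at'],z))
print(manip.get_state())
E
```

```text
side {'fovy': 56.63921428762746, 'cx': 253.2433120400385, 'cy': 195.20951024061026} [[ 0.9353  0.2523 -0.248   0.3117]
 [-0.3531  0.6241 -0.697  -0.6662]
 [-0.0211  0.7395  0.6729  0.6445]
 [ 0.      0.      0.      1.    ]]
top {'fovy': 51.36607997157173, 'cx': 252.1616869882387, 'cy': 191.1703677420405} [[-0.0017  0.997  -0.0768  0.4626]
 [-0.9999 -0.0025 -0.0101 -0.0811]
 [-0.0103  0.0767  0.997   0.9014]
 [ 0.      0.      0.      1.    ]]
fixture side [245.7, 213.6] 0.55 [ 0.5068 -0.0565  0.    ]
fixture top [244.5, 204.8] 0.6 [ 0.5012 -0.0546  0.    ]
seat_top side [243.7, 195.5] 0.96 [ 0.5065 -0.0488  0.056 ]
seat_top top [238.2, 204.4] 0.71 [ 0.4997 -0.0429  0.056 ]
brass_ring top [154.2, 200.1] 0.64 [0.5123 0.1501 0.    ]
brass_ring_mid side [222.7, 165.5] 0.71 [0.5092 0.149  0.007 ]
brass_ring_mid top [150.2, 197.4] 0.8 [0.518  0.1574 0.007 ]
sleeve side [255.9, 256.1] 0.75 [ 0.4825 -0.1924  0.    ]
sleeve top [303.9, 208.6] 0.8 [ 0.4923 -0.1885  0.    ]
sleeve top [239.6, 203.6] 0.41 [ 0.5039 -0.0435  0.    ]
glass side [306.4, 292.6] 0.8 [ 0.5455 -0.3186  0.    ]
glass top [359.0, 184.2] 0.58 [ 0.5472 -0.3136  0.    ]
stopper top [178.1, 156.8] 0.66 [0.6112 0.0971 0.    ]
cork side [300.8, 245.0] 0.57 [ 0.591  -0.2007  0.    ]
cork top [309.1, 166.6] 0.46 [ 0.5877 -0.2014  0.    ]
{'t': 0.9, 'qpos': array([-1.265 ,  0.3983,  0.0451,  1.5366, -0.0187,  1.2069, -0.0507]), 'dq': array([-0.0011, -0.    ,  0.0004,  0.0014, -0.0008,  0.001 , -0.0011]), 'effort': array([  0.0013, -47.4999,   1.3636, -25.4526,   0.0115,   0.0009,
        -0.    ]), 'tcp_pos': array([0.256 , 0.5975, 0.1982]), 'eef_rot': array([0.6314, 3.0774, 0.0003]), 'ft_force': array([-0.5686,  0.0095,  0.2634]), 'moment': array([ 0.0452,  0.0031, -0.0873]), 'grip_force': 0.0, 'width': 0.08518537842717422}
```

View pics/side0.png

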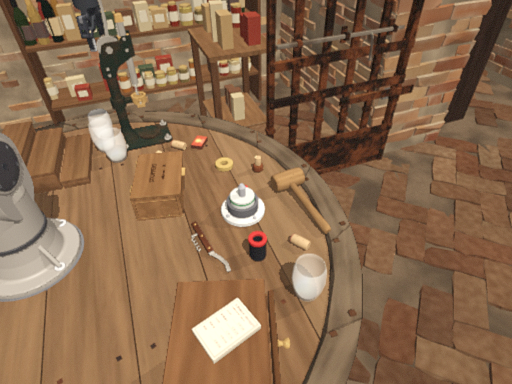

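View pics/top0.png

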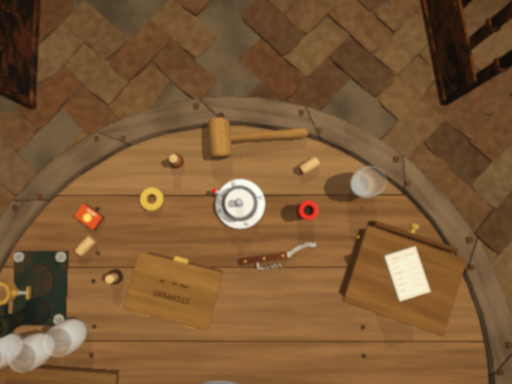

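The top view shows the ring at (151,199), the fixture's post tip near (237,203), the sleeve at (308,211), the glass at (368,183), the cork at (309,166) and the stopper at (176,160). A tall corkscrew stand at (40,285) sits between the gripper and the work. The side view agrees: ring (224,164), seat (243,200), sleeve collar (258,240) and the stand's top at about (120,40).

```bash
python3 - <<'E'
from h import *
np.set_printoptions(precision=4,suppress=True)
S={c:cams.snapshot(c) for c in('side','top')}
# stand height: project vertical line over base
for z in(0,.1,.2,.3,.4,.5): print(z,[tuple(np.round(proj(S[c],(.31,.40,z)))) for c in S])
def blob(s,box,lo,hi):
    x0,y0,x1,y1=box; h=cv2.cvtColor(s['pixels'],cv2.COLOR_RGB2HSV)[y0:y1,x0:x1]
    m=cv2.inRange(h,lo,hi); n,l,st,_=cv2.connectedComponentsWithStats(m); k=1+np.argmax(st[1:,4])
    p=np.argwhere(l==k)[:,::-1]; hull=cv2.convexHull(p.astype(np.int32)); M=cv2.moments(hull)
    return np.array([M['m10']/M['m00']+x0,M['m01']/M['m00']+y0]),st[k]+[x0,y0,0,0,0]
for n,b,z,lo,hi in(('ring',{'top':(130,180,172,220),'side':(208,150,240,178)},.009,(20,110,120),(32,255,255)),
                   ('sleeve',{'top':(290,195,325,228),'side':(240,225,275,255)},.058,(0,150,90),(8,255,255))):
    for c in S:
        try:
            q,st=blob(S[c],b[c],lo,hi); print(n,c,q,st,onplane(S[c],q,z))
        except Exception as e: print(n,c,e)
# fit: flange circle top
t=S['top']; 
cr=np.hstack([cv2.resize(t['pixels'][165:240,200:280],None,fx=5,fy=5),cv2.resize(S['side']['pixels'][165:240,205:285],None,fx=5,fy=5)])
cv2.imwrite('pics/fx.png',cr[:,:,::-1])
E
```

```text
0 [(np.float64(143.0), np.float64(138.0)), (np.float64(41.0), np.float64(291.0))]
0.1 [(np.float64(135.0), np.float64(111.0)), (np.float64(14.0), np.float64(299.0))]
0.2 [(np.float64(127.0), np.float64(80.0)), (np.float64(-21.0), np.float64(311.0))]
0.3 [(np.float64(118.0), np.float64(45.0)), (np.float64(-68.0), np.float64(326.0))]
0.4 [(np.float64(107.0), np.float64(5.0)), (np.float64(-133.0), np.float64(347.0))]
0.5 [(np.float64(94.0), np.float64(-42.0)), (np.float64(-232.0), np.float64(378.0))]
ring side [223.8002 163.6676] [215 157  18  14 173] [0.5142 0.1537 0.009 ]
ring top [151.3066 198.5413] [140 187  24  24 369] [0.5153 0.1544 0.009 ]
sleeve side [256.9502 238.494 ] [247 231  20  16 223] [ 0.4862 -0.1915  0.058 ]
sleeve top [307.8566 209.7835] [298 200  21  20 278] [ 0.4879 -0.1899  0.058 ]
```

View pics/fx.png

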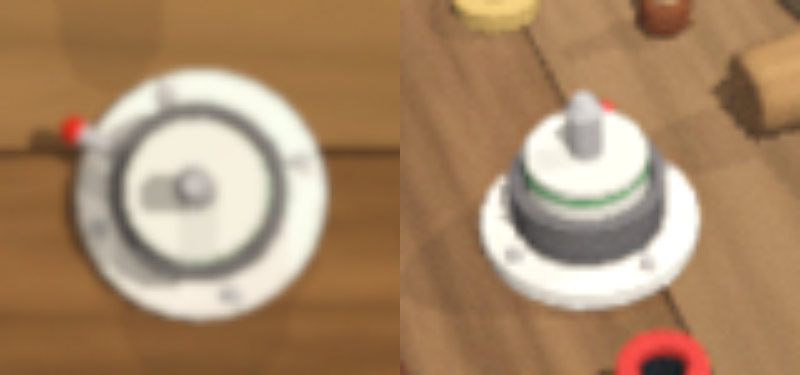

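The enlarged crop shows the post tip at about (239,202) in the top view and (241.6,184.4) in the side view. The pin points to +y and the seat is up. The stand is about 0.33 m tall, so I'll lift above it before crossing.

Request:
carry_out(
  increments="0 0 -0.1 -0.0675 85; 0 0 -0.1 -0.0675 85; 0 0 -0.1 -0.0675 85; 0 0 -0.1 0 85; 0 0 -0.1 0 85",
  grip_force=40,
)

```text
t: 1.5
tcp_pos: [0.2559, 0.597, 0.4506]
eef_rot: [-0.0, 3.141, 0.001]
ft_force: [-0.4, 1.7, -0.2]
width: 0.085
grip_force: 0.0
```

```bash
python3 - <<'E'
from h import *
from scipy.spatial.transform import Rotation as R
s=manip.get_state(); print(s['t'],s['tcp_pos'],s['qpos'].round(2)); print(R.from_rotvec(s['eef_rot']).as_matrix().round(3))
S={c:cams.snapshot(c) for c in('side','top')}
print('post',tri([ray(S['side'],(241.6,184.4)),ray(S['top'],(239,202))]),onplane(S['top'],(239.2,202.2),.056))
E
```

```text
1.5 [0.25593703 0.59700434 0.45056218] [-1.22  0.34 -0.01  1.07  0.    1.72  0.34]
[[-1.    -0.     0.   ]
 [-0.     1.     0.001]
 [-0.     0.001 -1.   ]]
post [ 0.50326333 -0.04614886  0.09072188] [ 0.50432637 -0.04500616  0.056     ]
```

Request:
carry_out(
  increments="-0.047 -0.08 0 0 85; -0.047 -0.08 0 0 85; -0.047 -0.08 0 0 85; -0.047 -0.08 0 0 85; -0.047 -0.08 0 0 85",
)

```text
t: 2.1
tcp_pos: [0.3742, 0.3956, 0.448]
eef_rot: [-0.001, 3.141, 0.0]
ft_force: [0.9, 0.8, -0.3]
width: 0.0851
grip_force: 0.0
```

Request:
carry_out(
  increments="-0.047 -0.08 0 0 85; -0.047 -0.08 0 0 85; -0.047 -0.08 0 0 85; -0.047 -0.08 0.02 0 85; -0.047 -0.08 0.04 0 85",
)

```text
t: 2.6
tcp_pos: [0.4922, 0.1963, 0.4194]
eef_rot: [-0.0, 3.138, 0.003]
ft_force: [0.6, 0.4, -0.6]
width: 0.0849
grip_force: 0.0
```

Request:
carry_out(
  increments="-0.047 -0.086 0.04 0 85; 0 0 0.1 0 85; 0 0 0.1 0 85; 0 0 0.1 0 85; 0 0 0.06 0 85",
)

```text
t: 3.1
tcp_pos: [0.5105, 0.1564, 0.2153]
eef_rot: [-0.0, -3.136, 0.003]
ft_force: [-0.2, 0.4, 0.1]
width: 0.0855
grip_force: 0.0
```

```bash
python3 - <<'E'
from h import *
np.set_printoptions(precision=4,suppress=True)
s=cams.snapshot('wrist'); print(s['fovy'],np.array(s['T'])); print(manip.get_state()['tcp_pos'])
cv2.imwrite('pics/w1.png',s['pixels'][:,:,::-1])
h=cv2.cvtColor(s['pixels'],cv2.COLOR_RGB2HSV); m=cv2.inRange(h,(20,110,120),(32,255,255))
n,l,st,c=cv2.connectedComponentsWithStats(m); k=1+np.argmax(st[1:,4]); print(st[k],c[k],onplane(s,c[k],.011))
for r in cams.spot_point('wrist','brass_ring_mid')[:2]: print(r,onplane(s,r['at'],.007))
E
```

```text
66.6681481799552 [[-0.002  -0.9469 -0.3214  0.4278]
 [ 1.     -0.0023  0.0007  0.1576]
 [-0.0014 -0.3214  0.9469  0.3918]
 [ 0.      0.      0.      1.    ]]
[0.508  0.1555 0.2114]
[232 146  39  38 884] [250.7296 164.5871] [0.5149 0.1553 0.011 ]
{'at': [254.6, 163.5], 'conf': 0.71} [0.5143 0.1605 0.007 ]
```

View pics/w1.png

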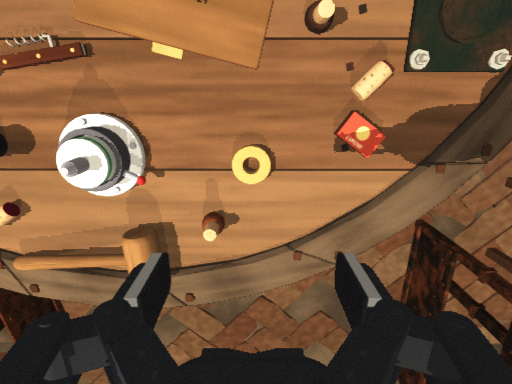

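The wrist view shows the ring at (251,165), centred sideways between the open fingers, with the stopper at (211,228) clear of them. Descending to the ring.

Request:
carry_out(
  increments="-0.014 -0.002 0.1 0 85; 0 0 0.1 0 85; 0 0 0.1 0 85; 0 0 0.06 0 85; 0 0 0.03 0 85",
)

```text
t: 3.7
tcp_pos: [0.5198, 0.1566, 0.0237]
eef_rot: [0.001, -3.14, 0.001]
ft_force: [-0.4, -1.1, 0.3]
width: 0.0851
grip_force: 0.0
```

Request:
carry_out(
  increments="0 0 0.02 0 85; 0 0 0.004 0 85; 0 0 0 0 85",
)

```text
t: 4.0
tcp_pos: [0.5214, 0.157, 0.0142]
eef_rot: [-0.001, 3.139, 0.002]
ft_force: [-0.1, -0.2, -0.0]
width: 0.0852
grip_force: 0.0
```

```bash
python3 - <<'E'
from h import *
np.set_printoptions(precision=4,suppress=True)
s=cams.snapshot('wrist'); print(manip.get_state()['tcp_pos'])
cv2.imwrite('pics/w2.png',s['pixels'][:,:,::-1])
h=cv2.cvtColor(s['pixels'],cv2.COLOR_RGB2HSV); m=cv2.inRange(h,(20,110,120),(32,255,255))
n,l,st,c=cv2.connectedComponentsWithStats(m); k=1+np.argmax(st[1:,4]); print(st[k],c[k],onplane(s,c[k],.011))
E
```

```text
[0.5215 0.157  0.0144]
[ 210  181   72   72 1840] [241.5304 217.2049] [0.5156 0.151  0.011 ]
```

View pics/w2.png

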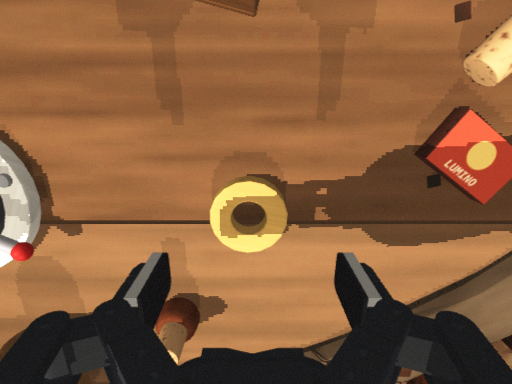

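The wrist view shows the ring centre at (249,216) and the fingers at columns 150 and 355, so y is good. TCP x is 6 mm too far out, so I'll correct that, go down and close.

Request:
carry_out(
  increments="0.012 -0.002 0 0 85; 0 0 0.015 0 85; 0 0 0.008 0 85; 0 0 0 0 85; 0 0 0 0 85",
)

```text
t: 4.55
tcp_pos: [0.5139, 0.1554, 0.0012]
eef_rot: [0.0, -3.141, 0.0]
ft_force: [-0.9, 0.3, 0.3]
width: 0.0855
grip_force: 0.0
```

Request:
carry_out(
  increments="0 0 0 0 40; 0 0 0 0 40; 0 0 0 0 40; 0 0 0 0 40; 0 0 0 0 40",
)

```text
t: 5.05
tcp_pos: [0.514, 0.1554, 0.0015]
eef_rot: [-0.0, 3.141, 0.0]
ft_force: [0.7, 0.3, 0.3]
width: 0.0402
grip_force: 0.0
```

```bash
python3 - <<'E'
from h import *
s=cams.snapshot('wrist')
t=cams.snapshot('side')
cr=np.hstack([s['pixels'],cv2.resize(t['pixels'][110:206,180:244],(256,384))])
cv2.imwrite('pics/w3.png',cr[:,:,::-1])
E
```

```text
(no output)
```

View pics/w3.png

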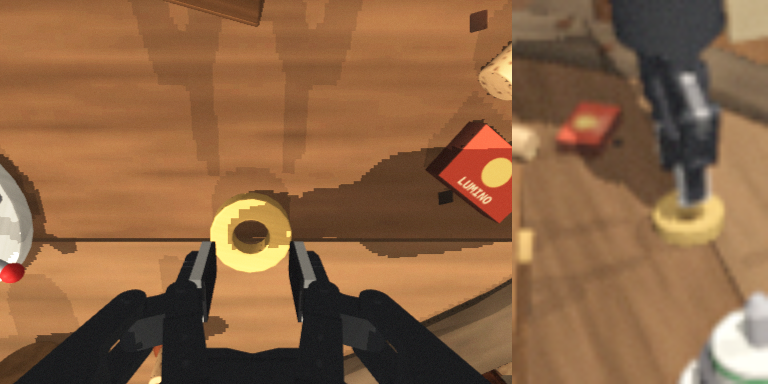

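The wrist view shows the fingers at columns 207 and 298 straddling the ring (centre (251,233)), and the side inset shows their tips still above it. I need to open a bit and go lower.

Request:
carry_out(
  increments="-0.004 0 0 0 64; 0 0 0 0 64; 0 0 0 0 64; 0 0 0.01 0 64; 0 0 0.006 0 64",
)

```text
t: 5.65
tcp_pos: [0.5157, 0.1554, -0.0071]
eef_rot: [0.001, -3.141, 0.0]
ft_force: [0.5, 0.2, -1.3]
width: 0.0641
grip_force: 0.0
```

```bash
python3 - <<'E'
from h import *
s=cams.snapshot('wrist'); t=cams.snapshot('side'); st=manip.get_state(); print(st['tcp_pos'],st['width'],st['ft_force'])
p=st['tcp_pos']
for z in(0,.01,.02,.03,.05): print(z,np.round(proj(t,(p[0],p[1],z)),1),np.round(proj(s,(p[0],p[1]+.032,z)),1),np.round(proj(s,(p[0],p[1]-.032,z)),1))
a=t['pixels'][120:180,190:250]
cr=np.hstack([s['pixels'][150:384,120:380],cv2.resize(a,(234*2,234*2))[:234*2:2,::2]]) if 0 else None
c1=cv2.resize(s['pixels'][190:340,160:350],None,fx=2,fy=2); c2=cv2.resize(a,(300,300),interpolation=cv2.INTER_CUBIC)
cv2.imwrite('pics/w4.png',np.hstack([c1,c2])[:,:,::-1])
E
```

```text
[ 0.51533796  0.15520421 -0.00730069] 0.06380249557249391 [-0.28970151  0.05547933 -0.17801741]
0 [224.2 165.7] [300.1 231.4] [200.2 231.2]
0.01 [224. 163.] [302.7 238.7] [197.4 238.5]
0.02 [223.7 160.3] [305.5 246.8] [194.3 246.6]
0.03 [223.5 157.5] [308.7 256. ] [190.9 255.7]
0.05 [222.9 151.9] [316.4 277.9] [182.6 277.6]
```

View pics/w4.png

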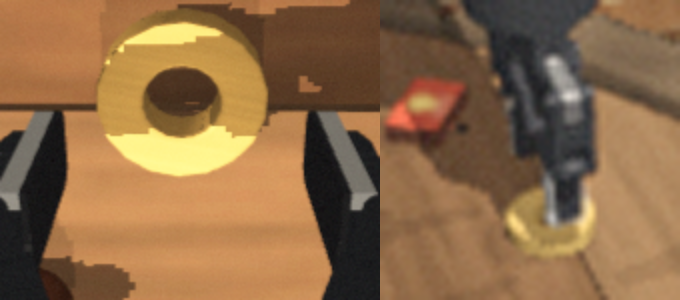

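The wrist crop shows the tips at about (192,247) and (314,245), a 121 px gap for 64 mm. That puts them some 30 mm above the table, so there's room to go lower.

Request:
carry_out(
  increments="0 0 0.008 0 64; 0 0 0.008 0 64; 0 0 0.004 0 64; 0 0 0 0 64",
)

```text
t: 6.15
tcp_pos: [0.5156, 0.1553, -0.0171]
eef_rot: [0.0, -3.141, 0.0]
ft_force: [0.1, 0.3, 0.5]
width: 0.0644
grip_force: 0.0
```

Request:
carry_out(
  increments="0 0 0 0 44; 0 0 0 0 44; 0 0 0 0 44; 0 0 0 0 44",
)

```text
t: 6.55
tcp_pos: [0.5161, 0.1554, -0.0165]
eef_rot: [-0.0, 3.141, 0.0]
ft_force: [-0.4, -0.4, 0.6]
width: 0.0437
grip_force: 0.0
```

Request:
carry_out(
  increments="0 0 0.006 0 44; 0 0 0.004 0 44; 0 0 0 0 44",
)

```text
t: 6.85
tcp_pos: [0.516, 0.1555, -0.0212]
eef_rot: [0.0, -3.141, -0.0]
ft_force: [-2.5, -0.0, 4.5]
width: 0.0441
grip_force: 2.7
```

```bash
python3 - <<'E'
from h import *
s=cams.snapshot('wrist'); t=cams.snapshot('side'); st=manip.get_state(); print(st['tcp_pos'],st['width'],st['ft_force'])
p=st['tcp_pos']
for z in(0,.01,.02,.03,.04): print(z,np.round(proj(t,(p[0],p[1]-.022,z)),1),np.round(proj(s,(p[0]-.011,p[1]+.022,z)),1),np.round(proj(s,(p[0]-.011,p[1]-.022,z)),1))
c1=cv2.resize(s['pixels'][180:330,160:350],None,fx=2,fy=2); c2=cv2.resize(t['pixels'][140:180,205:245],(300,300),interpolation=cv2.INTER_CUBIC)
cv2.imwrite('pics/w5.png',np.hstack([c1,c2])[:,:,::-1])
E
```

```text
[ 0.51604637  0.15543159 -0.0211778 ] 0.0441383170813108 [-1.40137486 -0.25702694  4.00838221]
0 [226.7 169.9] [288.  225.7] [212.5 225.6]
0.01 [226.4 167.2] [290.1 233.5] [210.2 233.4]
0.02 [226.2 164.4] [292.5 242.2] [207.6 242.1]
0.03 [225.9 161.6] [295.2 252.1] [204.6 251.9]
0.04 [225.7 158.8] [298.3 263.4] [201.2 263.2]
```

View pics/w5.png

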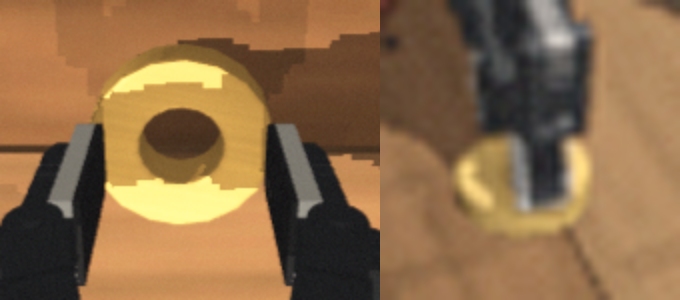

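The tips now touch the ring's top: 4 N at TCP z -0.021. That makes the real tips about 35 mm above the reported TCP at this opening. I'll back off, open, go lower and grip.

Request:
carry_out(
  increments="0 0 -0.012 0 44; 0.005 0 0 0 66; 0 0 0 0 66; 0 0 0 0 66; 0 0 0.02 0 66",
)

```text
t: 7.45
tcp_pos: [0.5147, 0.1558, -0.025]
eef_rot: [-0.0, 3.139, 0.002]
ft_force: [0.9, -0.7, -0.2]
width: 0.0659
grip_force: 0.0
```

Request:
carry_out(
  increments="0 0 0.01 0 66; 0 0 0.004 0 66; 0 0 0 0 66",
)

```text
t: 7.75
tcp_pos: [0.5129, 0.1552, -0.0333]
eef_rot: [0.0, -3.14, 0.001]
ft_force: [-0.6, 0.3, -0.6]
width: 0.066
grip_force: 0.0
```

Request:
carry_out(
  increments="0 0 0 0 40; 0 0 0 0 40; 0 0 0 0 40; 0 0 0 0 40",
)

```text
t: 8.15
tcp_pos: [0.5136, 0.1553, -0.0322]
eef_rot: [-0.0, 3.141, 0.0]
ft_force: [-2.8, -1.0, 4.7]
width: 0.0503
grip_force: 41.2
```

Gripped (50.3 mm, 41 N). Lifting and measuring the ring in the hand.

Request:
carry_out(
  increments="0 0 -0.02 0 40; 0 0 -0.06 0 40; 0 0 -0.1 0 40; 0 0 -0.1 0 40; 0 0 0 0 40",
)

```text
t: 8.65
tcp_pos: [0.5194, 0.1572, 0.1148]
eef_rot: [-0.0, 3.127, 0.01]
ft_force: [1.4, 1.2, -1.4]
width: 0.05
grip_force: 42.1
```

```bash
cat >> h.py <<'E'
def mask(s,lo,hi,box=None):
    h=cv2.cvtColor(s['pixels'],cv2.COLOR_RGB2HSV); m=cv2.inRange(h,lo,hi)
    if box is not None:
        k=np.zeros_like(m); x0,y0,x1,y1=box; k[y0:y1,x0:x1]=1; m*=k
    n,l,st,c=cv2.connectedComponentsWithStats(m); k=1+np.argmax(st[1:,4]); return l==k,st[k],c[k]
E
python3 - <<'E'
from h import *
np.set_printoptions(precision=4,suppress=True)
S={c:cams.snapshot(c) for c in('wrist','side','top')}
st=manip.get_state();p=st['tcp_pos'];print(p,st['eef_rot'],st['width'],st['grip_force'])
rs=[]
for c in S:
    for n in('brass_ring_mid','brass_ring','seat_top','fixture'):
        for r in cams.spot_point(c,n)[:1]: print(c,n,r, onplane(S[c],r['at'],{'seat_top':.056,'fixture':0,'brass_ring':p[2]+.032,'brass_ring_mid':p[2]+.039}[n]))
for c in S:
    try: m,q,ce=mask(S[c],(20,110,100),(34,255,255)); print(c,q,ce,onplane(S[c],ce,p[2]+.042))
    except Exception as e: print(c,e)
s=S['wrist']
c1=s['pixels'][100:384,60:440]; 
cv2.imwrite('pics/w6.png',np.hstack([c1,cv2.resize(S['side']['pixels'][120:220,190:290],(284,284))])[:,:,::-1])
E
```

```text
[0.5129 0.1554 0.1072] [ 0.0008 -3.1412 -0.0004] 0.05050267959646209 42.036646362394094
wrist brass_ring_mid {'at': [256.0, 258.7], 'conf': 0.86} [0.5237 0.1603 0.1462]
wrist brass_ring {'at': [254.3, 253.8], 'conf': 0.97} [0.5248 0.1594 0.1392]
wrist seat_top {'at': [9.1, 179.1], 'conf': 0.89} [ 0.5039 -0.0431  0.056 ]
wrist fixture {'at': [53.9, 162.9], 'conf': 0.95} [ 0.5037 -0.0413  0.    ]
side brass_ring_mid {'at': [220.1, 122.6], 'conf': 0.53} [0.5151 0.1547 0.1462]
side brass_ring {'at': [223.5, 123.7], 'conf': 0.51} [0.5249 0.1571 0.1392]
side seat_top {'at': [242.3, 195.9], 'conf': 0.81} [ 0.5028 -0.0489  0.056 ]
side fixture {'at': [244.9, 210.7], 'conf': 0.76} [ 0.5085 -0.0459  0.    ]
top brass_ring_mid {'at': [129.5, 196.9], 'conf': 0.4} [0.5104 0.1598 0.1462]
top brass_ring {'at': [133.2, 194.1], 'conf': 0.55} [0.5162 0.155  0.1392]
top seat_top {'at': [236.3, 203.1], 'conf': 0.57} [ 0.5024 -0.0389  0.056 ]
top fixture {'at': [240.6, 203.4], 'conf': 0.96} [ 0.5044 -0.0458  0.    ]
wrist [ 208  282   89   27 1399] [250.5926 293.5239] [0.5453 0.1572 0.1492]
side [179   6  13   7  69] [185.2609   9.1014] [0.6645 1.2449 0.1492]
top [126 201  16   7  62] [132.7581 204.2903] [0.4962 0.1523 0.1492]
```

View pics/w6.png

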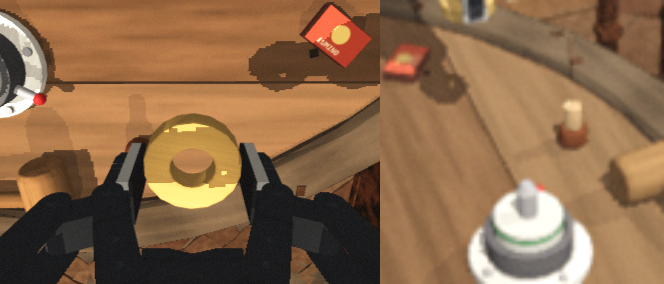

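The wrist view shows the ring held level in the hand, outline columns 205–301 and rows 213–309. I'll fit its pose to that outline.

```bash
cat > fit.py <<'E'
from h import *
from scipy.optimize import least_squares
def fit(s,bb,p,r,hgt,z0):
    a=np.linspace(0,2*np.pi,90)
    def bbx(v):
        P=[proj(s,(v[0]+r*np.cos(t),v[1]+r*np.sin(t),v[2]+k)) for t in a for k in(0,hgt)]
        P=np.array(P); return np.r_[P.min(0),P.max(0)]
    return least_squares(lambda v:bbx(v)-bb,[p[0],p[1],z0])
E
python3 - <<'E'
from fit import *
np.set_printoptions(precision=4,suppress=True)
s=cams.snapshot('wrist'); p=manip.get_state()['tcp_pos']
r=fit(s,np.array([205,213,301,309]),p,.026,.014,p[2]+.03); print(p,r.x,r.x-p,r.fun)
print([np.round(x,1) for x in (proj(s,(.504,-.0455,.09)),proj(s,(.504,-.0455,.056)))])
E
```

```text
[0.5135 0.1554 0.1073] [0.5184 0.1569 0.1345] [0.0049 0.0016 0.0272] [-0.612   0.6496  0.6123 -0.6646]
[array([-33. , 203.9]), array([  5.3, 189.1])]
```

Request:
carry_out(
  increments="0.006 -0.1 0 0 40; 0.006 -0.1 0 0 40; 0.006 -0.1 0 0 40; 0.007 -0.102 0 0 40; 0 0 0 0 40",
)

```text
t: 9.95
tcp_pos: [0.4999, -0.0532, 0.108]
eef_rot: [0.02, 3.141, -0.006]
ft_force: [-0.5, -0.3, -0.8]
width: 0.0503
grip_force: 42.1
```

```bash
python3 - <<'E'
from h import *
np.set_printoptions(precision=4,suppress=True)
S={c:cams.snapshot(c) for c in('wrist','side','top')}
st=manip.get_state();p=st['tcp_pos'];print(p,st['eef_rot'],st['width'],st['grip_force'])
for c in S:
    for n in('brass_ring_mid','seat_top','fixture'):
        for r in cams.spot_point(c,n)[:1]: print(c,n,r, onplane(S[c],r['at'],{'seat_top':.056,'fixture':0,'brass_ring_mid':p[2]+.039}[n]))
    for r in cams.search_frame(c,'brass_ring')[:1]: print(c,r)
print(proj(S['wrist'],(.504,-.0455,.09)),proj(S['side'],(.504,-.0455,.09)))
c1=S['wrist']['pixels'][130:360,130:390]; sd=S['side']['pixels'][140:235,195:295]; tp=S['top']['pixels'][165:240,195:285]
k=np.zeros((460,800,3),np.uint8); k[:,:520]=cv2.resize(c1,(520,460)); k[:230,520:]=cv2.resize(sd,(280,230)); k[230:,520:]=cv2.resize(tp,(280,230))
cv2.imwrite('pics/w7.png',k[:,:,::-1])
E
```

```text
[ 0.5013 -0.0439  0.1075] [0.0005 3.1412 0.0012] 0.05034845645240777 42.10737459361553
wrist brass_ring_mid {'at': [255.5, 260.6], 'conf': 0.81} [ 0.5015 -0.0502  0.1465]
wrist seat_top {'at': [263.7, 201.1], 'conf': 0.88} [ 0.5009 -0.0427  0.056 ]
wrist fixture {'at': [264.0, 186.8], 'conf': 0.59} [ 0.5061 -0.0405 -0.    ]
wrist {'extent': [203.9, 214.3, 304.2, 309.0], 'conf': 0.73}
side brass_ring_mid {'at': [238.9, 166.9], 'conf': 0.54} [ 0.4988 -0.0484  0.1465]
side seat_top {'at': [245.3, 191.7], 'conf': 0.76} [ 0.5148 -0.0371  0.056 ]
side {'extent': [228.0, 158.7, 252.0, 177.7], 'conf': 0.61}
top brass_ring_mid {'at': [358.5, 183.9], 'conf': 0.23} [ 0.5341 -0.2749  0.1465]
(np.float64(261.3924429570612), np.float64(221.4584017893622)) (np.float64(241.70955773030494), np.float64(184.40121180557182))
```

View pics/w7.png

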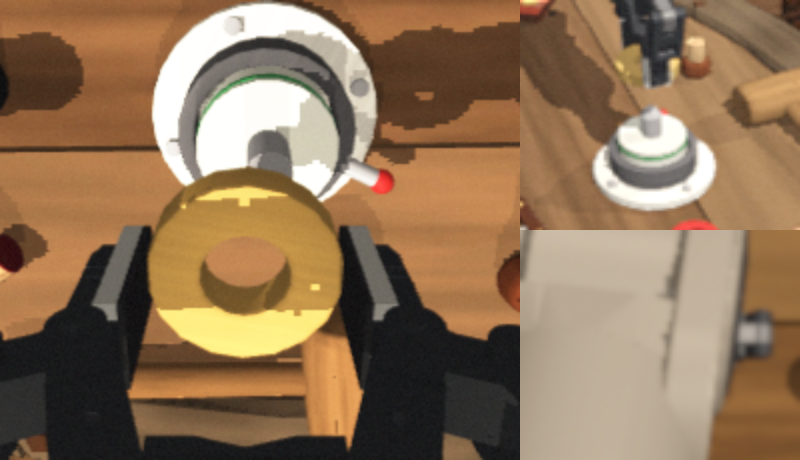

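The wrist view shows the ring at (253,264) held level, with the post column at (263,205) behind it. The hand was still settling in that frame, so I'll measure again numerically.

```bash
python3 - <<'E'
from h import *
np.set_printoptions(precision=4,suppress=True)
s=cams.snapshot('wrist'); p=manip.get_state()['tcp_pos']; print(p,np.array(s['T'])[:3,3])
h=cv2.cvtColor(s['pixels'],cv2.COLOR_RGB2HSV)
m=cv2.inRange(h,(0,0,120),(180,60,255)); m[235:]=0
n,l,st,c=cv2.connectedComponentsWithStats(m); k=1+np.argmax(st[1:,4]); print('flange',st[k])
a=np.linspace(0,2*np.pi,180)
def ext(cx,cy,z,r): P=np.array([proj(s,(cx+r*np.cos(t),cy+r*np.sin(t),z)) for t in a]); return P.min(0),P.max(0)
for q in((.504,-.0455),(.504,-.0475),(.501,-.0455)): print(q,ext(*q,.012,.055))
for n in('brass_ring','fixture'):print(n,[(r['extent'],r['conf']) for r in cams.search_frame('wrist',n)[:1]])
for x in(0,.003,.006): print(x,ext(p[0]+x,p[1],p[2]+.032,.026),ext(p[0]+x,p[1],p[2]+.046,.026))
E
```

```text
[ 0.5011 -0.0442  0.1074] [ 0.4176 -0.0433  0.2835]
flange [ 196  129  113   98 6946]
(0.504, -0.0455) (array([193.0011, 130.2449]), array([305.9448, 238.1171]))
(0.504, -0.0475) (array([190.94  , 130.2395]), array([303.8882, 238.1133]))
(0.501, -0.0455) (array([192.8039, 126.8949]), array([306.1389, 235.5153]))
brass_ring [([204.9, 214.4, 303.7, 310.3], 0.72)]
fixture [([198.4, 131.8, 318.3, 227.3], 0.72)]
0 (array([203.5305, 208.5471]), array([296.5007, 290.6055])) (array([199.2514, 219.2523]), array([300.4305, 307.0078]))
0.003 (array([203.8071, 213.7667]), array([296.2228, 294.8488])) (array([199.5801, 224.8824]), array([300.1028, 311.5021]))
0.006 (array([204.0805, 218.9213]), array([295.9482, 299.0442])) (array([199.9045, 230.4359]), array([299.7792, 315.9417]))
```

Request:
carry_out(
  increments="0 -0.002 0.05 0 40; 0 0 0.05 0 40; 0 0 0.02 0 40; 0 0 0.01 0 40; 0 0 0 0 40",
)

```text
t: 11.35
tcp_pos: [0.5011, -0.0453, 0.0423]
eef_rot: [0.0, -3.141, 0.0]
ft_force: [1.2, -0.8, -0.9]
width: 0.0502
grip_force: 42.1
```

Request:
carry_out(
  increments="0 0 0.008 0 40; 0 0 0.008 0 40; 0 0 0 0 40",
)

```text
t: 11.65
tcp_pos: [0.501, -0.0451, 0.0343]
eef_rot: [0.0, -3.141, -0.0]
ft_force: [-0.4, 0.6, -1.2]
width: 0.0503
grip_force: 42.1
```

Request:
carry_out(
  increments="0 0 0.008 0 40; 0 0 0.006 0 40; 0 0 0 0 40",
)

```text
t: 11.95
tcp_pos: [0.5007, -0.0452, 0.027]
eef_rot: [0.0, -3.141, -0.0]
ft_force: [0.1, -1.1, -0.5]
width: 0.05
grip_force: 42.1
```

Request:
carry_out(
  increments="0 0 0.003 0 40; 0 0 0 0 62; 0 0 0 0 66; 0 0 0 0 70; 0 0 0 0 70",
)

```text
t: 12.45
tcp_pos: [0.5013, -0.0452, 0.0261]
eef_rot: [-0.0, 3.141, 0.0]
ft_force: [-0.0, -0.8, -0.7]
width: 0.0701
grip_force: 0.0
```

Request:
carry_out(
  increments="0 0 -0.06 0 70; 0 0 -0.1 0 80; 0 0 -0.1 0 85; 0 0 -0.1 0 85; 0 0 0 0 85",
)

```text
t: 12.95
tcp_pos: [0.5064, -0.0457, 0.2132]
eef_rot: [0.0, 3.127, 0.002]
ft_force: [0.9, 0.0, -0.5]
width: 0.0853
grip_force: 0.0
```

```bash
python3 - <<'E'
from h import *
np.set_printoptions(precision=4,suppress=True)
S={c:cams.snapshot(c) for c in('side','wrist')}
print(manip.get_state()['tcp_pos'])
for c in S:
    a=[(r['at'],r['conf']) for r in cams.spot_point(c,'brass_ring_mid')[:1]]; print(c,a,[onplane(S[c],r[0],.063) for r in a])
    print([(r['extent'],r['conf']) for r in cams.search_frame(c,'brass_ring')[:1]], [(r['extent'],r['conf']) for r in cams.search_frame(c,'sleeve')[:1]])
    m,q,ce=mask(S[c],(20,100,90),(34,255,255),(200,150,280,220) if c=='side' else None); print(q,ce)
s=S['side']; a=np.linspace(0,2*np.pi,90)
for z in(.056,.06,.065):
    P=np.array([proj(s,(.504+.026*np.cos(t),-.0455+.026*np.sin(t),z+k)) for t in a for k in(0,.014)]); print(z,P.min(0),P.max(0))
E
```

```text
[ 0.502  -0.0452  0.2072]
side [([238.0, 192.0], 0.71)] [array([ 0.4954, -0.0389,  0.063 ])]
[([231.9, 185.7, 253.7, 205.8], 0.49)] []
[231 185  21  16 178] [241.2191 193.2135]
wrist [([254.9, 168.7], 0.88)] [array([ 0.5019, -0.0409,  0.063 ])]
[([233.1, 146.4, 278.1, 192.1], 0.77)] [([106.4, 130.3, 157.2, 172.2], 0.73)]
[ 230  149   45   43 1106] [251.5533 169.2839]
0.056 [231.3766 183.7093] [252.8711 202.1733]
0.06 [231.2736 182.4813] [252.8355 200.9618]
0.065 [231.144  180.9357] [252.7907 199.4366]
```

The ring lies flat on the seat (side extent matches z=0.056). On to the sleeve.

Request:
carry_out(
  increments="0.01 -0.095 0 0 85; 0.01 -0.095 0 0 85; 0.01 -0.08 0.05 0 85; 0 -0.02 0.1 0 85; 0 0 0 0 85",
)

```text
t: 13.85
tcp_pos: [0.4802, -0.1909, 0.126]
eef_rot: [-0.007, -3.129, -0.002]
ft_force: [-1.1, 0.9, -0.0]
width: 0.0853
grip_force: 0.0
```

Request:
carry_out(
  increments="0 0 0 0 85; 0 0 0 0 85",
)

```text
t: 14.05
tcp_pos: [0.4878, -0.1893, 0.1332]
eef_rot: [-0.003, 3.139, -0.0]
ft_force: [0.4, 0.0, 0.0]
width: 0.0848
grip_force: 0.0
```

```bash
python3 - <<'E'
from h import *
np.set_printoptions(precision=4,suppress=True)
s=cams.snapshot('wrist'); p=manip.get_state()['tcp_pos']; print(p)
h=cv2.cvtColor(s['pixels'],cv2.COLOR_RGB2HSV); m=cv2.inRange(h,(0,150,80),(8,255,255))|cv2.inRange(h,(174,150,80),(180,255,255)); 
n,l,st,c=cv2.connectedComponentsWithStats(m); o=np.argsort(-st[1:,4])[:2]+1; print(st[o])
a=np.linspace(0,2*np.pi,90)
P=np.array([proj(s,(p[0]+.0205*np.cos(t),p[1]+.0205*np.sin(t),.052+k)) for t in a for k in(0,.008)]); print('pred at tcp',P.min(0),P.max(0))
print([(r['extent'],r['conf']) for r in cams.search_frame('wrist','sleeve')[:1]])
E
```

```text
[ 0.4881 -0.1893  0.1335]
[[ 229  169   45   44 1180]
 [ 295   54  113   32 1102]]
pred at tcp [228.1318 167.8091] [273.6442 213.1454]
[([231.6, 158.2, 272.0, 211.0], 0.91)]
```

Request:
carry_out(
  increments="0 -0.002 0.08 0 85; 0 0 0.08 0 85; 0 0 0.05 0 85; 0 0 0.02 0 85; 0 0 0 0 85",
)

```text
t: 14.65
tcp_pos: [0.4864, -0.1904, 0.0168]
eef_rot: [0.002, -3.141, -0.001]
ft_force: [0.2, -0.0, 0.2]
width: 0.0852
grip_force: 0.0
```

Request:
carry_out(
  increments="0 0 0.02 0 85; 0 0 0.02 0 85; 0 0 0.01 0 85; 0 0 0 0 85",
)

```text
t: 15.05
tcp_pos: [0.4858, -0.1908, -0.0086]
eef_rot: [0.0, -3.141, -0.001]
ft_force: [-0.0, -0.2, 0.8]
width: 0.0849
grip_force: 0.0
```

Request:
carry_out(
  increments="0 0 0.008 0 70; 0 0 0 0 55; 0 0 0 0 50; 0 0 0 0 50",
)

```text
t: 15.45
tcp_pos: [0.4863, -0.1911, -0.012]
eef_rot: [-0.0, 3.141, -0.0]
ft_force: [-0.2, -0.6, 1.2]
width: 0.0501
grip_force: 0.0
```

Request:
carry_out(
  increments="0 0 0 0 44; 0 0 0 0 30; 0 0 0 0 30; 0 0 0 0 30; 0 0 0 0 30",
  grip_force=70,
)

```text
t: 15.95
tcp_pos: [0.4866, -0.1912, -0.0117]
eef_rot: [-0.0, 3.141, 0.0]
ft_force: [-0.1, 0.5, 5.8]
width: 0.0398
grip_force: 70.5
```

```bash
python3 - <<'E'
from h import *
np.set_printoptions(precision=4,suppress=True)
for c in('wrist','side'):
    s=cams.snapshot(c); p=manip.get_state()['tcp_pos']
    h=cv2.cvtColor(s['pixels'],cv2.COLOR_RGB2HSV); m=cv2.inRange(h,(0,150,80),(8,255,255))|cv2.inRange(h,(174,150,80),(180,255,255)); 
    n,l,st,cc=cv2.connectedComponentsWithStats(m); o=np.argsort(-st[1:,4])[:2]+1; print(c,p,st[o])
    a=np.linspace(0,2*np.pi,90)
    P=np.array([proj(s,(p[0]+.0205*np.cos(t),p[1]+.0205*np.sin(t),.052+k)) for t in a for k in(0,.008)]); print('pred at tcp',P.min(0),P.max(0))
    print([(r['extent'],r['conf']) for r in cams.search_frame(c,'sleeve')[:1]])
E
```

```text
wrist [ 0.4866 -0.1912 -0.0117] [[ 207  253   92   85 4898]
 [ 340   24  172   58 3285]]
pred at tcp [201.9944 247.6067] [297.1094 336.2272]
[([205.9, 211.1, 300.6, 339.0], 0.68)]
side [ 0.4866 -0.1911 -0.0117] [[231   7  30  39 698]
 [ 75  84  17  17 162]]
pred at tcp [247.5311 230.6053] [266.5498 247.52  ]
[([249.0, 237.9, 260.4, 260.7], 0.43)]
```

Sleeve gripped by the collar (39.8 mm, 70 N). Lifting and carrying it over the post.

Request:
carry_out(
  increments="0 0 -0.02 0 30; 0 0 -0.06 0 30; 0 0 -0.09 0 30; 0 0 -0.074 0 30; 0 0 0 0 30",
)

```text
t: 16.65
tcp_pos: [0.49, -0.1927, 0.115]
eef_rot: [0.0, 3.131, -0.003]
ft_force: [1.2, -0.5, -0.8]
width: 0.0395
grip_force: 70.6
```

Request:
carry_out(
  increments="-0.009 0.08 0 0 30; -0.01 0.09 0 0 30; -0.01 0.08 0 0 30; 0 0.042 0 0 30; 0 0 0 0 30",
)

```text
t: 17.15
tcp_pos: [0.4998, -0.0405, 0.1088]
eef_rot: [0.011, -3.139, -0.003]
ft_force: [0.6, -0.2, -2.0]
width: 0.0393
grip_force: 70.8
```

Request:
carry_out(
  increments="0 0 0 0 30; 0 0 0 0 30; 0 0 0 0 30",
)

```text
t: 17.45
tcp_pos: [0.5003, -0.0467, 0.1097]
eef_rot: [-0.004, -3.141, 0.001]
ft_force: [-0.5, 0.3, 0.2]
width: 0.0391
grip_force: 70.8
```

```bash
cat > chk.py <<'E'
from h import *
np.set_printoptions(precision=4,suppress=True)
st=manip.get_state();print(st['t'],st['tcp_pos'],st['width'],st['grip_force'],st['ft_force'])
def red(s,lo=200):
    h=cv2.cvtColor(s['pixels'],cv2.COLOR_RGB2HSV); m=cv2.inRange(h,(0,150,80),(8,255,255))|cv2.inRange(h,(174,150,80),(180,255,255))
    return m
a=np.linspace(0,2*np.pi,90)
def ext(s,c,r,zs): P=np.array([proj(s,(c[0]+r*np.cos(t),c[1]+r*np.sin(t),z)) for t in a for z in zs]); return np.r_[P.min(0),P.max(0)]
s=cams.snapshot('wrist'); p=manip.get_state()['tcp_pos']
m=red(s); m[:230]=0; m[:,:180]=0; m[:,330:]=0
n,l,q,c=cv2.connectedComponentsWithStats(m); k=1+np.argmax(q[1:,4]); b=q[k]; print('collar',b[0],b[1],b[0]+b[2],b[1]+b[3],'pred',ext(s,p[:2],.0205,(p[2]+.0637,p[2]+.0717)))
h=cv2.cvtColor(s['pixels'],cv2.COLOR_RGB2HSV); m=cv2.inRange(h,(0,0,120),(180,60,255)); m[235:]=0
n,l,q,c=cv2.connectedComponentsWithStats(m); k=1+np.argmax(q[1:,4]); b=q[k]; print('flange',b,'pred',ext(s,(.504,-.0455),.055,(.012,)))
for c in('side','top'):
    s=cams.snapshot(c)
    print(c,[(r['extent'],round(r['conf'],2)) for r in cams.search_frame(c,'sleeve')[:1]],'pred',ext(s,p[:2],.0205,(p[2]+.0637,p[2]+.0717)),ext(s,p[:2],.019,(p[2]+.0117,p[2]+.06)))
E
python3 chk.py
```

```text
17.45 [ 0.5003 -0.0467  0.1097] 0.03908313408727442 70.77686067670584 [-0.4801  0.3073  0.2101]
collar 207 253 299 338 pred [202.4326 247.7564 297.5995 336.4655]
flange [ 199  130  112  101 5051] pred [196.258  130.9847 308.2288 237.8772]
side [([230.4, 151.9, 251.3, 180.0], 0.69)] pred [229.3153 148.4138 247.9091 162.2179] [230.3316 153.0417 247.9615 180.0123]
top [] pred [225.7201 189.6402 248.4941 212.4169] [227.023  190.9658 248.245  212.2788]
```

Request:
carry_out(
  increments="-0.002 0.002 0.03 0 30; 0 0 0.02 0 30; 0 0 0.01 0 30; 0 0 0.01 0 30; 0 0 0 0 30",
)

```text
t: 18.2
tcp_pos: [0.5012, -0.0441, 0.0743]
eef_rot: [0.0, -3.14, 0.0]
ft_force: [0.2, 1.0, -1.0]
width: 0.039
grip_force: 70.8
```

Request:
carry_out(
  increments="0 0 0.01 0 30; 0 0 0.006 0 30; 0 0 0.006 0 30; 0 0 0 0 30; 0 0 0 0 30",
)

```text
t: 18.7
tcp_pos: [0.5016, -0.044, 0.0639]
eef_rot: [-0.0, 3.142, 0.0]
ft_force: [-0.6, -0.1, -1.1]
width: 0.0392
grip_force: 70.8
```

Request:
carry_out(
  increments="0 -0.002 0.004 0 30; 0 0 0.004 0 30; 0 0 0.003 0 30; 0 0 0 0 30; 0 0 0 0 30",
)

```text
t: 19.2
tcp_pos: [0.5017, -0.0451, 0.0584]
eef_rot: [-0.0, 3.141, 0.0]
ft_force: [-0.2, 0.2, -0.9]
width: 0.0394
grip_force: 70.9
```

Request:
carry_out(
  increments="0 0 0.002 0 30; 0 0 0 0 30; 0 0 0 0 30",
)

```text
t: 19.5
tcp_pos: [0.5017, -0.045, 0.0575]
eef_rot: [-0.0, 3.141, 0.0]
ft_force: [-0.6, 0.1, 0.4]
width: 0.0392
grip_force: 70.8
```

Request:
carry_out(
  increments="0 0 0.002 0 30; 0 0 0 0 30; 0 0 0 0 30",
)

```text
t: 19.8
tcp_pos: [0.5017, -0.045, 0.0565]
eef_rot: [-0.0, 3.141, 0.0]
ft_force: [-2.2, 0.1, 2.1]
width: 0.0394
grip_force: 70.9
```

Contact at TCP z about 0.057. Pressing down 8 mm in small steps.

Request:
carry_out(
  increments="0 0 0.004 0 30; 0 0 0.004 0 30; 0 0 0 0 30; 0 0 0 0 30",
)

```text
t: 20.2
tcp_pos: [0.5018, -0.045, 0.0527]
eef_rot: [-0.0, 3.141, 0.001]
ft_force: [-2.3, -0.2, 6.0]
width: 0.0396
grip_force: 71.4
```

Request:
carry_out(
  increments="0 0 0.004 0 30; 0 0 0.003 0 30; 0 0 0 0 30; 0 0 0 0 30; 0 0 0 0 30",
)

```text
t: 20.7
tcp_pos: [0.5019, -0.045, 0.0497]
eef_rot: [-0.0, 3.141, 0.001]
ft_force: [-3.3, -1.1, 11.0]
width: 0.0396
grip_force: 71.7
```

```bash
python3 - <<'E'
from h import *
np.set_printoptions(precision=4,suppress=True)
f=[]
for i in range(4):
    s=cams.snapshot('wrist'); st=manip.get_state(); f.append(st['ft_force'])
print(st['t'],st['tcp_pos'],st['grip_force'],np.mean(f,0))
s=cams.snapshot('side')
r=cams.search_frame('side','sleeve')[:1]; print(r)
m,q,c=mask(s,(20,100,60),(34,255,255),(215,150,275,225)); print('ring',q,c)
a=np.linspace(0,2*np.pi,90)
for z in(.056,.048):
    P=np.array([proj(s,(.504+.026*np.cos(t),-.0455+.026*np.sin(t),z+k)) for t in a for k in(0,.014)]); print(z,P.min(0),P.max(0))
h=cv2.cvtColor(s['pixels'],cv2.COLOR_RGB2HSV); g=cv2.inRange(h,(45,60,40),(90,255,255)); g[:, :215]=0;g[:,275:]=0; print('green px',np.argwhere(g).shape, np.argwhere(g).min(0) if g.any() else '',np.argwhere(g).max(0) if g.any() else '')
for z in(0.056,.05,.046): print(z,proj(s,(.504+.03*.3,-.0455-.03*.95,z)))
crop=s['pixels'][150:230,205:285]; cv2.imwrite('pics/s8.png',cv2.resize(crop,(480,480),interpolation=cv2.INTER_CUBIC)[:,:,::-1])
E
```

```text
20.9 [ 0.5019 -0.045   0.0497] 71.70821338891983 [-3.6306  0.0718 10.4968]
[{'extent': [231.9, 173.4, 246.2, 197.0], 'conf': 0.65}]
ring [232 190  20  14 107] [242.8037 198.3645]
0.056 [231.3766 183.7093] [252.8711 202.1733]
0.048 [231.5806 186.143 ] [252.9416 204.5736]
green px (28, 2) [  9 234] [208 253]
0.056 (np.float64(249.74682785677297), np.float64(201.3380313974043))
0.05 (np.float64(249.8154974557325), np.float64(203.14173109700772))
0.046 (np.float64(249.86092123372262), np.float64(204.33484793410977))
```

Force (about 12.4 N of spring load) and displacement agree on 7.3 mm of travel. I'll add 0.5 mm and hold.

Request:
carry_out(
  increments="0 0 0.001 0 30; 0 0 0 0 30; 0 0 0 0 30; 0 0 0 0 30; 0 0 0 0 30",
)

```text
t: 21.5
tcp_pos: [0.5019, -0.045, 0.0493]
eef_rot: [-0.0, 3.141, 0.001]
ft_force: [-3.7, -0.5, 10.5]
width: 0.0395
grip_force: 71.7
```

Request:
carry_out(
  increments="0 0 0 0 30; 0 0 0 0 30; 0 0 0 0 30; 0 0 0 0 30; 0 0 0 0 30",
)

```text
t: 22.0
tcp_pos: [0.5019, -0.045, 0.0493]
eef_rot: [-0.0, 3.141, 0.001]
ft_force: [-3.9, -0.3, 10.6]
width: 0.0392
grip_force: 71.7
```

Request:
carry_out(
  increments="0 0 0 0 30; 0 0 0 0 30; 0 0 0 0 30; 0 0 0 0 30; 0 0 0 0 30",
)

```text
t: 22.5
tcp_pos: [0.5019, -0.045, 0.0493]
eef_rot: [-0.0, 3.141, 0.001]
ft_force: [-3.7, 0.9, 11.3]
width: 0.0393
grip_force: 71.7
```

Request:
carry_out(
  increments="0 0 0 0 30; 0 0 0 0 30; 0 0 0 0 30; 0 0 0 0 30; 0 0 0 0 30",
)

```text
t: 23.0
tcp_pos: [0.5019, -0.045, 0.0493]
eef_rot: [-0.0, 3.141, 0.001]
ft_force: [-3.3, 0.4, 11.8]
width: 0.0393
grip_force: 71.7
```

Request:
carry_out(
  increments="0 0 0 0 30; 0 0 0 0 30; 0 0 0 0 30; 0 0 0 0 30; 0 0 0 0 30",
)

```text
t: 23.5
tcp_pos: [0.5019, -0.0451, 0.0493]
eef_rot: [-0.0, 3.141, 0.001]
ft_force: [-3.6, 0.1, 10.7]
width: 0.0393
grip_force: 71.7
```

Request:
carry_out(
  increments="0 0 0 0 30; 0 0 0 0 30; 0 0 0 0 30; 0 0 0 0 30; 0 0 0 0 30",
)

```text
t: 24.0
tcp_pos: [0.5019, -0.0451, 0.0493]
eef_rot: [-0.0, 3.141, 0.001]
ft_force: [-4.0, 0.6, 12.1]
width: 0.0394
grip_force: 71.7
```

Request:
carry_out(
  increments="0 0 0 0 30; 0 0 0 0 30; 0 0 0 0 30; 0 0 0 0 30; 0 0 0 0 30",
)

```text
t: 24.5
tcp_pos: [0.5019, -0.045, 0.0493]
eef_rot: [-0.0, 3.141, 0.001]
ft_force: [-3.9, 0.5, 10.4]
width: 0.0392
grip_force: 71.7
```

```bash
python3 -c "
from station import order
print(order.finish_job())"
```

```text
the job is handed in; nothing more can be done
None
```

I handed the job in with the ring on the seat and the sleeve on the ring. The arm is still holding the seat down about 7.5 to 8 mm, and had held it there for about 3.5 s; that depth comes from tool position and wrist force, since I had no pictures left to check the green band or tilt, and the judge returned no verdict.

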